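Bench check of a handling trolley's hydraulic brake lever

ROBOT

A 6-joint arm with a two-finger parallel gripper is mounted at the origin on the work surface. World frame = base frame: x ahead of the robot, y to its left, z up, the work surface at z = 0. Lengths are in m, angles in rad, forces in N, time in s.
With the tool pointing down it reaches from about 0.35 to 0.975 m from the base axis. Payload 4.9 kg.
Tool frame: the origin (TCP) lies midway between the tips of the shut fingers; the grasp point (between the pads) lies behind it (manip.tcp_to_grasp is the z of the grasp point in the tool frame, in m); z points along the fingers, y is the direction in which the jaws open and shut (so a half turn about z gives the same grasp; the last joint's range is limited). The gripper opens to 85 mm and grips with 20 to 120 N. Pads are 22 mm wide; open, the fingers measure 114 mm over their backs; the gripper's body (76 mm by 85 mm) begins 54 mm behind the grasp point. The pads swing forward as they close: fully open they stand 13 mm farther back than shut.
Start: joints at [-1.329, 0.053, 1.613, -0, 1.476, -0.119], TCP at [0.221, -0.585, 0.231] pointing down, gripper open.
Joint ranges: [-3.01, 3.01], [-1.01, 2.22], [0.06, 2.58], [-1.02, 4.17], [0.09, 2.62], [-3.14, 3.14]. Speed limits (rad/s): [2.57, 2.57, 3.14, 3.14, 3.14, 3.14].

INTERFACE

Orientations are given as a unit quaternion [w, x, y, z].
In Python, from plant import status, vision, order, regions_of, manip gives the robot as it stands. The module is installed in compiled form; this text tells all that it offers.
- The arm moves only by the shell command python3 -m crank 'ROWS'. ROWS is JSON, one flat list of numbers, 5 for each row, row after row: the shift along the tool's x, y, z in mm, then the turn about the tool's z in degrees, then the opening in per cent of the stroke, from 0 (shut) to 100 (fully open). In form: [tx, ty, tz, yaw, fingers, tx, ty, tz, yaw, fingers, ...]. A call has exactly 10 rows; each row is the pose to reach, as a shift and turn from the pose commanded when the call began, along the tool's axes at that moment; what a row does not reach only later rows make up. A row lasts 1/10 s, in which the tool goes at most 50 mm and 8.59 degrees, less where a joint would pass 70% of its speed; a pose out of reach is approached as far as the arm can. A call with a gripper value outside its range is refused whole. The fingers move at their own pace and stop on an object; the grip force is fixed at half the most. Time passes only in rows, so rows that repeat a pose let the fingers close, or fill a call up. It gives the time, the measured TCP pose, the force and the opening at its end, in the units of the state.
- status.state(): the state, without advancing time (a new reading comes with each control period).
- vision.grab_frame(name): name is "side" or "top" or "wrist"; returns (picture, depth): 420x560x3 uint8, red, green, blue; 420x560 float32, m along the optical axis (not along the pixel's ray), 0 where there is no reading.
- vision.get_calibration(name): a dict with "camera_matrix" (3x3 intrinsics, pixels), "k1" (the pictures are not rectified: a ray, as slopes to the right and down, at radius r is drawn at 1 + k1 r^2 times it, then the intrinsics apply), "R" (3x3) and "t" (3): a world point X has camera coordinates R X + t. Camera axes: x right, y down, z forward; pixel columns grow to the right and rows downward; lengths in m; the calibration is good to about 2 mm. A picture is of the moment at which its call begins: read the wrist's pose just before it. get_calibration takes no time and is no camera call; for the wrist camera it gives the pose at the moment of the call.
- order.job_done(): hands the job in, once; it reports no verdict.
Trained networks look in the newest picture that a camera, given by its name, has taken for a name from the list of things; names that differ only in an ending like _2 or _b are one class to them, and where a whole thing is asked for, a point or a joint stands for the part that bears it (a point fixed in the world has none). Each returns a list of dicts, best first, with "confidence" (0 to 1); they miss things now and then, are a little off and sometimes report something else, mostly with a low value. They report only what shows in the picture. A call takes as long as a camera call.
- regions_of(camera, name): "region" (420x560 bool, what is visible of it) and "extent" ([centre column, centre row, width, height] in pixels, round what is visible of it).
The state is a dict: "time": time; "joint_pos": joint angles; "joint_vel": joint speeds; "joint_efforts": joint torques, N m; "tool_pos": TCP position; "tool_rot": TCP orientation; "contact_force": force on the tool from outside, world axes, zero at the start; "ft_torque": the same for the moment, N m; "gripper_width": opening from 0.0 (shut) to 1.0 (fully open).
Only numpy, scipy, OpenCV 4.12 (cv2) and the standard library are available. Lean on these libraries where they do the work, as an engineer would, in place of code of your own. Each camera call takes 0.05 s, during which the arm holds its last target. There are 200 camera calls.

TASK

The push bar of the studio's handling trolley is in the bench vice, its brake outlet plugged: check that the brake lever stops short of the bar. With the backs of the fingers, press the lever from outside right in to its firm stop and let it spring all the way out, then press it right in again and finish while still holding it pressed there. Push gently: do not pinch the lever or touch the grip behind it, and leave the things lying around where they are.

Things in the scene. Friction and masses are not known exactly. Their poses are not given: they have to be found in the camera images.
- vice: Grey bench vice on a plywood board (260 x 190 x 18 mm), fixed. Origin: middle of the board's underside, on the table. z up; y along the clamped push bar, towards its left grip; x across the bar, from the lever's side to the far side. Jaws 104 mm wide, top 171 mm above the table. Its screw and handle stick out to -x as far as -0.22 m, up to 140 mm high, within 95 mm of the vice's x axis.
- bar_mid (a point): Middle of the push bar's axis, in the jaws, 158 mm above the table; axes as the vice's. The bar is level dark steel tube, 22 mm thick, 620 mm long, along y.
- right_grip (a point): Black rubber hand grip on the push bar's -y end, 32 mm thick, 125 mm long. This is its centre, on the bar's axis, 158 mm above the table; axes as the vice's, y along the grip. The brake lever stands in front of it, on the -x side.
- brake_lever (a joint): The hydraulic brake lever's swing in rad: 0 = fully out, where its return spring puts it; grows as it is pressed towards the bar; stops firmly at 0.24, with about 18 mm still open between its ball end and the grip. It swings level. At point lever_press the return spring pushes back with about 2.6 N at 0 and 4.7 N near the stop.
- lever_press (a point): Point on the outer (-x) face of the lever's aluminium blade, half-way up, 95 mm from the pivot along the bar, 158 mm above the table. Turns with the lever: at rest its axes are the vice's, x pointing in (the way to press); it turns anticlockwise seen from above and goes 23 mm inwards to the stop. Blade 14 mm high, 8 mm thick, nearly parallel to y for 30 mm either side. 90 mm free below and out to -x.
- lever_tip (a point): Centre of the ball at the lever's free end, 16 mm across, 158 mm above the table, 42 mm from point lever_press to -y.
- lever_pivot (a point): The lever's upright pivot, 158 mm above the table, 32 mm in front (-x) of the bar's axis, next to the black fluid reservoir (its top 196 mm above the table); axes as point lever_press.
- drip_tray: Bystander, loose, to be left alone: empty steel drip tray, 130 x 155 x 18 mm, lying under the brake lever. Origin: on its underside.
- fluid_bottle: Bystander, loose, to be left alone: closed white plastic bottle, 52 mm across, 150 mm tall, standing off the free end of the lever and grip. Origin: on its underside.
- tube_offcut: Bystander, loose, to be left alone: short piece of dark steel tube standing on end, 34 mm across, 60 mm tall, on the robot's side of the lever. Origin: on its underside.
- spanner: Bystander, loose, to be left alone: steel spanner, 170 mm long, lying to the left of the vice's handle. Origin: on its underside.
- disc_stack: Bystander, loose, to be left alone: stack of three steel discs, 90 mm across, 12 mm high, under the left half of the push bar. Origin: on its underside.
- jar: Bystander, loose, to be left alone: closed glass jar, 72 mm across, 115 mm tall, on the right of the table. Origin: on its underside.
- paint_tin: Bystander, loose, to be left alone: paint tin, 98 mm across, 100 mm tall, on the right of the table. Origin: on its underside.

How it is judged:
By the outcome, as a careful person would: the job done as asked, in the order asked, and still so for the second after the job is handed in, while the arm keeps its last pose, push and grip.
It also fails if it takes over 54 s, if anything falls off the work surface, if the arm or the gripper's body presses on something with over 40 N, if the wrist force passes 120 N, or if a joint passes its speed limit or range.

## Working session

There is one attempt and no reset: what is moved stays moved. The work goes in short steps, Python scripts to look and compute and a shell command to move; the robot and the scene stay as the last step left them, time stands still between calls to the robot, and variables do not carry over. Pictures are saved under pics/ and viewed, on a budget of 10 in all, crops included, one or two more only if the job needs it, and the job is handed in when it is done.

```bash
mkdir -p pics; cat > h.py <<'E'
import numpy as np,cv2
from plant import status,vision,order,regions_of,manip
def world(cam,uv,d,cal=None):
    c=cal or vision.get_calibration(cam);K=np.array(c["camera_matrix"])
    uv=np.atleast_2d(uv).astype(float);p=np.c_[(uv[:,0]-K[0,2])/K[0,0],(uv[:,1]-K[1,2])/K[1,1]]
    q=p.copy()
    for _ in range(10): q=p/(1+c["k1"]*(q**2).sum(1))[:,None]
    d=np.asarray(d).reshape(-1,1)
    X=np.c_[q*d,d]
    return (X-np.array(c["t"]))@np.array(c["R"])
def pix(cam,X):
    c=vision.get_calibration(cam);K=np.array(c["camera_matrix"])
    Y=np.atleast_2d(X)@np.array(c["R"]).T+np.array(c["t"]);q=Y[:,:2]/Y[:,2:]
    q=q*(1+c["k1"]*(q**2).sum(1))[:,None]
    return q*[K[0,0],K[1,1]]+K[:2,2]
def cloud(cam,mask,depth):
    v,u=np.nonzero(mask&(depth>0));return world(cam,np.c_[u,v],depth[v,u])
E
python3 - <<'E'
from h import *
s=status.state();print(s,manip.tcp_to_grasp)
for cam in("top","side"):
    im,d=vision.grab_frame(cam);cv2.imwrite(f"pics/{cam}0.png",im[:,:,::-1]);np.save(f"{cam}0.npy",d)
    c=vision.get_calibration(cam);print(cam,-np.array(c["R"]).T@np.array(c["t"]))
    for n in["vice","right_grip","brake_lever","lever_tip","fluid_bottle","tube_offcut","drip_tray","spanner","jar","paint_tin"]:
        for r in regions_of(cam,n)[:2]:
            P=cloud(cam,r["region"],d)
            if len(P):print(n,round(r["confidence"],2),np.round(r["extent"]),np.median(P,0).round(3),np.percentile(P,2,axis=0).round(3),np.percentile(P,98,axis=0).round(3))
E
```

```text
{'time': 0.0, 'joint_pos': array([-1.32897085e+00,  5.33829157e-02,  1.61432964e+00,  3.99132099e-06,
        1.47601036e+00, -1.18987616e-01]), 'joint_vel': array([ 0.00024634,  0.00108292, -0.00011393,  0.00018383, -0.00055107,
       -0.00033255]), 'joint_efforts': array([-1.28321317e-04, -3.93681908e+01, -3.70176816e+01, -1.00142590e-04,
        7.06133345e-03,  1.39888400e-05]), 'tool_pos': array([ 0.22050093, -0.58412591,  0.23002559]), 'tool_rot': array([-1.06324006e-03,  9.83770304e-01,  1.79429247e-01, -6.33950524e-05]), 'contact_force': array([-0.1319489 ,  0.33928854, -0.01180762]), 'ft_torque': array([ 0.029634  ,  0.02338446, -0.00674392]), 'gripper_width': 0.9998282592229764} -0.0187
top [ 0.45706777 -0.0302643   1.53456734]
vice 0.65 [226. 215. 208. 113.] [0.585 0.138 0.149] [ 0.398 -0.122  0.012] [0.724 0.428 0.196]
vice 0.63 [338. 205.  20.  21.] [ 0.579 -0.185  0.101] [ 0.559 -0.215  0.   ] [ 0.608 -0.166  0.154]
right_grip 0.82 [225. 216. 207. 113.] [0.585 0.14  0.15 ] [ 0.399 -0.116  0.014] [0.723 0.429 0.196]
brake_lever 0.51 [178. 273.  16.  53.] [0.381 0.34  0.
[... 1651 characters left out ...]
 0.55 [325. 223.  14.  22.] [ 0.472 -0.094  0.042] [ 0.458 -0.12   0.006] [ 0.489 -0.086  0.061]
drip_tray 0.83 [283. 230.  62.  57.] [ 0.573 -0.044  0.003] [ 0.506 -0.119 -0.002] [0.645 0.038 0.019]
drip_tray 0.25 [217. 236. 195. 169.] [0.569 0.183 0.118] [ 0.398 -0.109  0.003] [0.691 0.443 0.189]
spanner 0.73 [252. 371.  76.  47.] [0.368 0.338 0.007] [0.3   0.314 0.001] [0.456 0.357 0.01 ]
jar 0.98 [337. 140.  25.  42.] [ 0.623 -0.415  0.075] [ 0.6   -0.462  0.006] [ 0.661 -0.402  0.118]
jar 0.68 [288. 180.  43.  30.] [ 0.559 -0.062  0.162] [ 0.553 -0.139  0.15 ] [ 0.577 -0.     0.167]
paint_tin 0.63 [387. 160.  36.  46.] [ 0.454 -0.407  0.075] [ 0.418 -0.476  0.001] [ 0.507 -0.388  0.104]
```

```bash
python3 - <<'E'
from h import *
a=cv2.imread("pics/top0.png")[130:330,130:440];b=cv2.imread("pics/side0.png")[110:410,130:440]
a=cv2.resize(a,(480,310),interpolation=3);b=cv2.resize(b,(310,300))
cv2.imwrite("pics/v1.png",np.hstack([a[:300],b]))
d=np.load("top0.npy");P=cloud("top",np.ones_like(d,bool),d)
v,u=np.nonzero(d>0)
# lever profile: per y bin
m=(P[:,2]>.13)&(P[:,2]<.2)&(P[:,0]>.5)&(P[:,0]<.72)
Q=P[m]
for y in np.arange(-.22,.46,.02):
    q=Q[abs(Q[:,1]-y)<.01]
    if len(q):
        h,e=np.histogram(q[:,0],np.arange(.5,.73,.01));print(round(y,3),[(round(e[i],2),int(h[i])) for i in range(len(h)) if h[i]], q[:,2].max().round(3))
ds=np.load("side0.npy")
S=cloud("side",np.ones_like(ds,bool),ds);n=(S[:,2]>.145)&(S[:,2]<.172)&(S[:,0]>.54)&(S[:,0]<.585)&(S[:,1]>-.15)&(S[:,1]<.03)
for y in np.arange(-.14,.03,.01):
    q=S[n&(abs(S[:,1]-y)<.005)]
    if len(q):print(round(y,3),len(q),q[:,0].min().round(4),np.median(q,0).round(4))
E
```

```text
-0.2 [(np.float64(0.57), 11), (np.float64(0.58), 17), (np.float64(0.59), 8)] 0.155
-0.18 [(np.float64(0.57), 6), (np.float64(0.58), 10), (np.float64(0.59), 5)] 0.158
-0.14 [(np.float64(0.55), 11), (np.float64(0.56), 7), (np.float64(0.61), 11), (np.float64(0.62), 23), (np.float64(0.63), 25), (np.float64(0.64), 15)] 0.177
-0.12 [(np.float64(0.55), 13), (np.float64(0.56), 9), (np.float64(0.61), 16), (np.float64(0.62), 22), (np.float64(0.63), 21), (np.float64(0.64), 13)] 0.181
-0.1 [(np.float64(0.55), 18), (np.float64(0.56), 3), (np.float64(0.61), 20), (np.float64(0.62), 23), (np.float64(0.63), 19), (np.float64(0.64), 8)] 0.183
-0.08 [(np.float64(0.55), 18), (np.float64(0.61), 26), (np.float64(0.62), 26), (np.float64(0.63), 21), (np.float64(0.64), 2)] 0.181
-0.06 [(np.float64(0.55), 16), (np.float64(0.56), 5), (np.float64(0.6), 3), (np.float64(0.61), 28), (np.float64(0.62), 24), (np.float64(0.63), 18), (np.float64(0.64), 2)] 0.181
-0.04 [(np.float64(0.55), 2), (np.float64(0.56), 19), (np.float64(0.6), 7), (np.float64(0.61), 25), (np.float64(0.62), 21), (np.float64(0.63), 18)] 0.182
-0.02
[... 4549 characters left out ...]

-0.14 7 0.5541 [ 0.5561 -0.1376  0.1643]
-0.13 23 0.5501 [ 0.5572 -0.1305  0.1612]
-0.12 10 0.5539 [ 0.5562 -0.1189  0.1626]
-0.11 15 0.5531 [ 0.5556 -0.1091  0.1632]
-0.1 14 0.5525 [ 0.5551 -0.1001  0.1622]
-0.09 15 0.5522 [ 0.5542 -0.0911  0.1608]
-0.08 20 0.5526 [ 0.5542 -0.0802  0.1622]
-0.07 14 0.5529 [ 0.5553 -0.0688  0.1623]
-0.06 18 0.5529 [ 0.5556 -0.0609  0.1629]
-0.05 21 0.5543 [ 0.5585 -0.0505  0.1611]
-0.04 20 0.557 [ 0.5599 -0.0389  0.1619]
-0.03 20 0.5589 [ 0.563  -0.0303  0.1625]
-0.02 26 0.561 [ 0.5656 -0.0192  0.1621]
-0.01 28 0.5639 [ 0.5716 -0.0099  0.1619]
0.0 29 0.5693 [ 0.5755 -0.0012  0.1614]
0.01 16 0.5727 [0.5755 0.0087 0.1532]
0.02 15 0.5711 [0.5743 0.0203 0.1575]
```

View pics/v1.png

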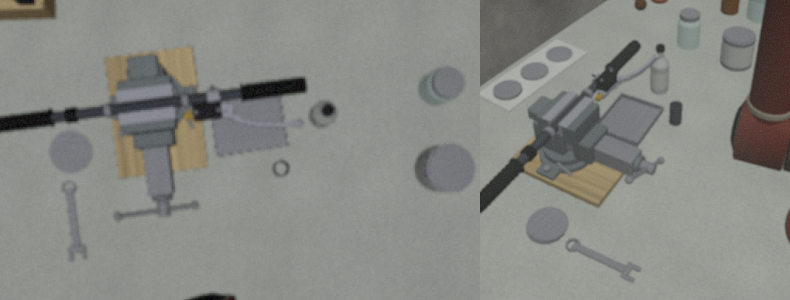

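```bash
python3 - <<'E'
from h import *
for cam in("top","side"):
    d=np.load(cam+"0.npy");P=cloud(cam,np.ones_like(d,bool),d)
    m=(P[:,2]>.15)&(P[:,2]<.195)
    A=P[m&(((P[:,1]>.23)&(P[:,1]<.45)&(P[:,0]>.54)&(P[:,0]<.62))|((P[:,1]<-.02)&(P[:,1]>-.16)&(P[:,0]>.597)&(P[:,0]<.66)))]
    print(cam,"y range",A[:,1].min(),A[:,1].max())
    c=np.polyfit(A[:,1],A[:,0],1);print("slope",c,np.degrees(np.arctan(-c[0])))
    e=np.array([-c[0]*-1,1]);
    L=P[(P[:,2]>.15)&(P[:,2]<.175)&(P[:,0]>.54)&(P[:,0]<.585)&(P[:,1]<-.02)&(P[:,1]>-.16)]
    L=L[L[:,0]<.575];print("lever ymin",np.sort(L[:,1])[:8].round(4))
s=status.state();print(s["tool_pos"])
# desired: tool y -> angle a
def plan(tgt,deg):
    from scipy.spatial.transform import Rotation as R
    w,x,y,z=s["tool_rot"];r=R.from_quat([x,y,z,w]).as_matrix()
    print("shift mm",(r.T@(np.array(tgt)-s["tool_pos"])*1000).round(1),"yaw",-(deg-np.degrees(np.arctan2(r[1,1],r[0,1]))))
plan([.46,-.1,.25],5.5)
E
```

```text
top y range -0.14876745410787146 0.4498003183589765
slope [-0.10083453  0.61714097] 5.757930815431139
lever ymin [-0.1409 -0.1408 -0.1407 -0.1379 -0.1379 -0.1375 -0.1374 -0.1372]
side y range -0.15308550649673652 0.44998769976887865
slope [-0.10632465  0.61198267] 6.06915181899089
lever ymin [-0.1392 -0.139  -0.1387 -0.1376 -0.1371 -0.1369 -0.135  -0.1343]
[ 0.2206237  -0.58471355  0.23127313]
shift mm [ 395.1 -369.   -18.7] yaw -74.82640336551947
```

```bash
python3 -m crank '[20,-18,-5,-4,0, 60,-56,-10,-12,0, 105,-98,-15,-20,0, 150,-140,-19,-28,0, 195,-182,-19,-36,0, 240,-224,-19,-44,0, 285,-266,-19,-52,0, 330,-308,-19,-60,0, 370,-345,-19,-68,0, 395,-369,-19,-75,0]'
cat >> h.py <<'E'
from scipy.spatial.transform import Rotation as Ro
def plan(tgt,deg):
    s=status.state();w,x,y,z=s["tool_rot"];r=Ro.from_quat([x,y,z,w]).as_matrix()
    print("t",s["time"],"pos",s["tool_pos"].round(4),"F",s["contact_force"].round(2),"axes",r.round(3).tolist())
    a=np.degrees(np.arctan2(r[1,1],r[0,1]))
    print("shift mm",(r.T@(np.array(tgt)-s["tool_pos"])*1000).round(1),"yaw",(a-deg).round(2))
E
python3 - <<'E'
from h import *
plan([.5,-.089,.2],6)
c=vision.get_calibration("wrist")
im,d=vision.grab_frame("wrist");cv2.imwrite("pics/w1.png",im[:,:,::-1]);np.save("w1.npy",d)
for n in["lever_tip","brake_lever"]:
    for r in regions_of("wrist",n)[:2]:
        P=cloud("wrist",r["region"],d)
        print(n,r["confidence"],r["extent"],np.median(P,0) if len(P) else None)
P=world("wrist",np.argwhere(d>0)[:,::-1],d[d>0],c)
m=(P[:,2]>.148)&(P[:,2]<.175)&(P[:,1]<.03)&(P[:,1]>-.16)&(P[:,0]>.53)&(P[:,0]<.6)
for y in np.arange(-.14,.03,.01):
    q=P[m&(abs(P[:,1]-y)<.005)]
    if len(q):print(round(y,3),len(q),np.percentile(q[:,0],[0,3,50,97]).round(4),q[:,2].max().round(4))
E
```

```text
time: 2.1
tool_pos: [0.4322, -0.1558, 0.2507]
tool_rot: [0.001, 0.669, 0.743, 0.0]
contact_force: [-0.1, -0.6, -0.3]
gripper_width: -0.0
t 2.1 pos [ 0.4322 -0.1558  0.2507] F [-0.14 -0.65 -0.27] axes [[-0.104, 0.995, 0.001], [0.995, 0.104, -0.001], [-0.001, 0.001, -1.0]]
shift mm [59.4 74.3 50.7] yaw -0.04
lever_tip 0.75 [496.4, 107.6, 88.7, 215.2] [ 0.55853205 -0.06875373  0.16404987]
brake_lever 0.8 [498.9, 107.0, 91.3, 214.1] [ 0.5578586  -0.07139853  0.16369713]
-0.14 302 [0.5503 0.5508 0.5552 0.5633] 0.1669
-0.13 315 [0.5504 0.5518 0.5561 0.5624] 0.1669
-0.12 290 [0.5535 0.554  0.5555 0.5614] 0.167
-0.11 307 [0.552  0.5529 0.5545 0.5608] 0.1666
-0.1 327 [0.5518 0.5523 0.5537 0.5602] 0.1668
-0.09 324 [0.5519 0.5525 0.554  0.5601] 0.1668
-0.08 327 [0.5521 0.5527 0.5543 0.5601] 0.1667
-0.07 334 [0.5526 0.553  0.5545 0.5604] 0.1671
-0.06 345 [0.553  0.5535 0.5556 0.5618] 0.1671
-0.05 344 [0.5553 0.5558 0.5581 0.5641] 0.1674
-0.04 334 [0.5575 0.558  0.5604 0.5662] 0.1669
-0.03 384 [0.56   0.5604 0.5626 0.5716] 0.1671
-0.02 410 [0.5607 0.5617 0.568  0.577 ] 0.1664
-0.01 502 [0.5666 0.5672 0.5772 0.5969] 0.1702
```

View pics/w1.png

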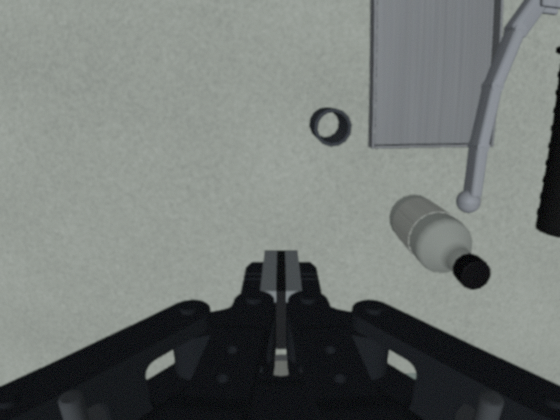

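```bash
python3 - <<'E'
from h import *
d=np.load("w1.npy");c=vision.get_calibration("wrist")
print("ball",world("wrist",[[468,201]],[d[201,468]],c))
s=status.state();w,x,y,z=s["tool_rot"];r=Ro.from_quat([x,y,z,w]).as_matrix()
P=world("wrist",np.argwhere(d>0)[:,::-1],d[d>0],c)
T=(P-s["tool_pos"])@r*1000
T=T[(abs(T[:,1])<90)&(T[:,2]<15)&(abs(T[:,0])<70)]
for z0 in range(8,-80,-6):
    q=T[abs(T[:,2]-z0)<3]
    if len(q):print(z0,len(q),q.min(0).round(1),q.max(0).round(1))
E
```

```text
ball [[ 0.55486458 -0.1359507   0.1649957 ]]
-4 100 [  6.3 -10.3  -6.9] [11.2 12.  -2.8]
-10 421 [  5.7 -12.2 -13. ] [11.3 14.8 -7. ]
-16 494 [  5.5 -12.1 -19. ] [ 11.4  15.1 -13. ]
-22 559 [  5.9 -12.2 -25. ] [ 11.6  15.1 -19. ]
-28 597 [  5.8 -12.3 -31. ] [ 11.3  15.2 -25. ]
-34 453 [-11.8 -12.1 -37. ] [ 11.5  15.  -31. ]
-40 964 [-11.7 -19.2 -43. ] [ 13.1  22.5 -37. ]
-46 2180 [-13. -30. -49.] [ 13.9  33.8 -43. ]
-52 3435 [-10.3 -35.9 -55. ] [ 14.   39.2 -49. ]
-58 5802 [ -9.4 -40.8 -61. ] [ 12.9  43.7 -55. ]
-64 3652 [ -9.3 -45.8 -67. ] [ 17.3  48.  -61. ]
-70 6419 [ -7.8 -50.3 -73. ] [ 18.   52.6 -67. ]
-76 8319 [ -6.4 -55.  -79. ] [ 17.9  58.6 -73. ]
```

```bash
python3 -m crank '[7,10,0,0,0, 18,28,5,0,0, 30,48,20,0,0, 42,66,40,0,0, 50,80,60,0,0, 52,86,80,0,0, 52,89,95,0,0, 52,91,104,0,0, 52,91,107,0,0, 52,91,107,0,0]'
python3 - <<'E'
from h import *
plan([.537,-.091,.144],6)
E
```

```text
time: 3.25
tool_pos: [0.517, -0.0975, 0.1433]
tool_rot: [-0.0, 0.672, 0.741, -0.0]
contact_force: [0.1, 0.0, -0.6]
gripper_width: 0.002
t 3.25 pos [ 0.517  -0.0975  0.1433] F [ 0.11  0.03 -0.62] axes [[-0.098, 0.995, -0.0], [0.995, 0.098, -0.0], [-0.0, -0.0, -1.0]]
shift mm [ 4.5 20.6 -0.7] yaw -0.4
```

```bash
python3 -m crank '[2,2,0,0,0, 4,5,0,0,0, 5,8,0,0,0, 5,11,0,0,0, 5,14,0,0,0, 5,16,0,0,0, 5,18,0,0,0, 5,20,0,0,0, 5,22,0,0,0, 5,22,0,0,0]'; python3 -m crank '[0,1,0,0,0, 0,2,0,0,0, 0,3,0,0,0, 0,4,0,0,0, 0,5,0,0,0, 0,6,0,0,0, 0,7,0,0,0, 0,8,0,0,0, 0,8,0,0,0, 0,8,0,0,0]'
```

```text
time: 4.25
tool_pos: [0.538, -0.0901, 0.1431]
tool_rot: [-0.0, 0.671, 0.741, -0.001]
contact_force: [-3.6, -1.6, 1.3]
gripper_width: -0.003
time: 5.25
tool_pos: [0.5459, -0.0894, 0.1428]
tool_rot: [-0.0, 0.671, 0.741, -0.001]
contact_force: [-4.9, -3.6, -0.4]
gripper_width: -0.0
```

```bash
python3 -m crank '[0,1,0,0,0, 0,2,0,0,0, 0,3,0,0,0, 0,4,0,0,0, 0,5,0,0,0, 0,6,0,0,0, 0,7,0,0,0, 0,8,0,0,0, 0,8,0,0,0, 0,8,0,0,0]'; python3 - <<'E'
from h import *
im,d=vision.grab_frame("wrist");cv2.imwrite("pics/w2.png",im[:,:,::-1])
print(status.state()["contact_force"])
E
```

```text
time: 6.25
tool_pos: [0.5535, -0.0894, 0.1429]
tool_rot: [-0.0, 0.671, 0.741, -0.002]
contact_force: [-6.5, -6.9, 1.0]
gripper_width: -0.001
[-5.85236263 -6.57891095  0.9326816 ]
```

View pics/w2.png

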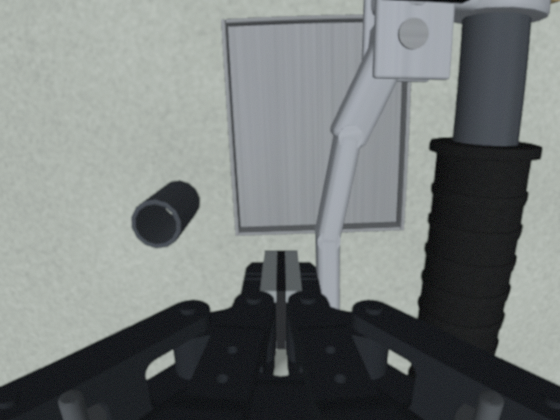

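```bash
python3 -m crank '[-1,0,0,0,0, -2,0,0,0,0, -3,0,0,0,0, -4,0,0,0,0, -5,0,0,0,0, -5,0.5,0,0,0, -5.2,1,0,0,0, -5.4,2,0,0,0, -5.6,3,0,0,0, -5.6,3,0,0,0]'
```

```text
time: 7.3
tool_pos: [0.5578, -0.0934, 0.143]
tool_rot: [-0.0, 0.671, 0.741, -0.0]
contact_force: [-4.1, 2.8, -2.4]
gripper_width: -0.001
```

```bash
python3 -m crank '[0,0.5,0,0,0, -0.2,1,0,0,0, -0.3,1.5,0,0,0, -0.4,2,0,0,0, -0.4,2,0,0,0, -0.4,2,0,0,0, -0.4,2,0,0,0, -0.4,2,0,0,0, -0.4,2,0,0,0, -0.4,2,0,0,0]'
```

```text
time: 8.3
tool_pos: [0.5597, -0.0937, 0.143]
tool_rot: [-0.0, 0.671, 0.741, -0.0]
contact_force: [-5.4, 2.5, -2.0]
gripper_width: 0.0
```

```bash
python3 -m crank '[0,0.3,0,0,0, 0,0.6,0,0,0, -0.1,1,0,0,0, -0.1,1,0,0,0, -0.1,1,0,0,0, -0.1,1,0,0,0, -0.1,1,0,0,0, -0.1,1,0,0,0, -0.1,1,0,0,0, -0.1,1,0,0,0]'
```

```text
time: 9.3
tool_pos: [0.5598, -0.0937, 0.1429]
tool_rot: [-0.001, 0.671, 0.741, -0.001]
contact_force: [-8.8, 2.2, -0.7]
gripper_width: 0.001
```

```bash
python3 -m crank '[0,0.3,0,0,0, 0,0.6,0,0,0, -0.1,1,0,0,0, -0.1,1,0,0,0, -0.1,1,0,0,0, -0.1,1,0,0,0, -0.1,1,0,0,0, -0.1,1,0,0,0, -0.1,1,0,0,0, -0.1,1,0,0,0]'
```

```text
time: 10.3
tool_pos: [0.56, -0.0936, 0.1428]
tool_rot: [-0.002, 0.671, 0.741, -0.002]
contact_force: [-11.9, 1.5, 2.3]
gripper_width: 0.001
```

```bash
cat > prof.py <<'E'
from h import *
import sys
print(status.state()["contact_force"].round(1))
for cam in("wrist","side","top"):
    c=vision.get_calibration(cam)
    im,d=vision.grab_frame(cam);cv2.imwrite(f"pics/{cam}_{sys.argv[1]}.png",im[:,:,::-1])
    P=world(cam,np.argwhere(d>0)[:,::-1],d[d>0],c)
    m=(P[:,2]>.153)&(P[:,2]<.17)&(P[:,0]>.545)&(P[:,0]<.607)
    print(cam,[(round(y,3),int((m&(abs(P[:,1]-y)<.004)).sum()),np.percentile(P[m&(abs(P[:,1]-y)<.004)][:,0],[5,90]).round(4).tolist()) for y in(-.14,-.135,-.12,-.06,-.05,-.04,-.03,-.02) if (m&(abs(P[:,1]-y)<.004)).sum()>3])
E
python3 prof.py in1
```

```text
[-11.9   1.5   2.3]
wrist [(-0.06, 619, [0.57, 0.5772]), (-0.05, 725, [0.57, 0.6061]), (-0.04, 910, [0.5701, 0.6065]), (-0.03, 1349, [0.5692, 0.6049]), (-0.02, 1064, [0.5708, 0.5815])]
side [(-0.06, 14, [0.5694, 0.5776]), (-0.05, 12, [0.5692, 0.5769]), (-0.04, 14, [0.5692, 0.5971]), (-0.03, 17, [0.5679, 0.606]), (-0.02, 19, [0.5702, 0.5792])]
top [(-0.02, 11, [0.5716, 0.582])]
```

```bash
python3 -m crank '[0,-2,0,0,0, 0,-5,0,0,0, 0.5,-9,0,0,0, 2,-13,0,0,0, 3,-17,0,0,0, 4,-21,0,0,0, 5,-26,0,0,0, 5,-31,0,0,0, 5,-36,0,0,0, 5,-40,0,0,0]'; python3 prof.py out1
```

```text
time: 11.45
tool_pos: [0.5219, -0.093, 0.1439]
tool_rot: [0.001, 0.671, 0.741, 0.0]
contact_force: [0.4, 0.3, 1.1]
gripper_width: -0.001
[0.4 0.3 1.1]
wrist [(-0.06, 742, [0.5538, 0.5612]), (-0.05, 905, [0.556, 0.6064]), (-0.04, 1157, [0.5587, 0.6066]), (-0.03, 1451, [0.5611, 0.6053]), (-0.02, 1169, [0.5623, 0.5748])]
side [(-0.06, 15, [0.5539, 0.5615]), (-0.05, 15, [0.5564, 0.5616]), (-0.04, 16, [0.5584, 0.6053]), (-0.03, 24, [0.5596, 0.6049]), (-0.02, 21, [0.5609, 0.5755])]
top [(-0.03, 4, [0.6036, 0.6062]), (-0.02, 15, [0.5631, 0.5749])]
```

```bash
python3 -m crank '[0,2,0,0,0, 0,5,0,0,0, 0,8,0,0,0, 0,11,0,0,0, 0,14,0,0,0, 0,16,0,0,0, -0.5,18,0,0,0, -1,20,0,0,0, -1.7,22,0,0,0, -2.3,24,0,0,0]'; python3 -m crank '[-0.5,1.5,0,0,0, -1,3,0,0,0, -1.5,4.5,0,0,0, -1.9,6,0,0,0, -2.2,7.5,0,0,0, -2.5,9,0,0,0, -2.7,10.5,0,0,0, -2.8,12,0,0,0, -2.9,13,0,0,0, -2.9,13,0,0,0]'
```

```text
time: 12.6
tool_pos: [0.5455, -0.0933, 0.1431]
tool_rot: [-0.0, 0.671, 0.741, -0.001]
contact_force: [-3.6, -3.4, 1.7]
gripper_width: -0.001
time: 13.6
tool_pos: [0.5583, -0.0957, 0.1431]
tool_rot: [0.0, 0.671, 0.741, -0.002]
contact_force: [-5.8, -6.3, 1.6]
gripper_width: -0.0
```

```bash
python3 -m crank '[-0.5,0.3,0,0,0, -1,0.6,0,0,0, -1.5,1,0,0,0, -2,1.3,0,0,0, -2,1.6,0,0,0, -2,2,0,0,0, -2,2.5,0,0,0, -2,3,0,0,0, -2,3,0,0,0, -2,3,0,0,0]'
```

```text
time: 14.6
tool_pos: [0.5605, -0.0961, 0.1431]
tool_rot: [-0.002, 0.671, 0.741, -0.002]
contact_force: [-9.2, -2.0, 4.6]
gripper_width: -0.004
```

```bash
python3 -m crank '[0,0.4,0,0,0, 0,0.8,0,0,0, 0,1.2,0,0,0, 0,1.2,0,0,0, 0,1.2,0,0,0, 0,1.2,0,0,0, 0,1.2,0,0,0, 0,1.2,0,0,0, 0,1.2,0,0,0, 0,1.2,0,0,0]'; python3 prof.py in2
python3 - <<'E'
import cv2,numpy as np
cv2.imwrite("pics/v3.png",np.hstack([cv2.resize(cv2.imread("pics/wrist_in2.png"),(400,300)),cv2.resize(cv2.imread("pics/side_in2.png")[100:280,200:440],(400,300))]))
E
```

```text
time: 15.6
tool_pos: [0.5606, -0.0961, 0.143]
tool_rot: [-0.003, 0.671, 0.741, -0.003]
contact_force: [-14.0, -2.6, 7.3]
gripper_width: 0.0
[-14.   -2.6   7.3]
wrist [(-0.06, 617, [0.5701, 0.5771]), (-0.05, 733, [0.57, 0.6061]), (-0.04, 936, [0.57, 0.6065]), (-0.03, 1365, [0.5692, 0.605]), (-0.02, 1075, [0.5708, 0.5815])]
side [(-0.06, 12, [0.5696, 0.576]), (-0.05, 14, [0.5699, 0.5971]), (-0.04, 17, [0.5695, 0.6057]), (-0.03, 25, [0.569, 0.6048]), (-0.02, 19, [0.5693, 0.5803])]
top [(-0.02, 14, [0.5703, 0.5819])]
```

View pics/v3.png

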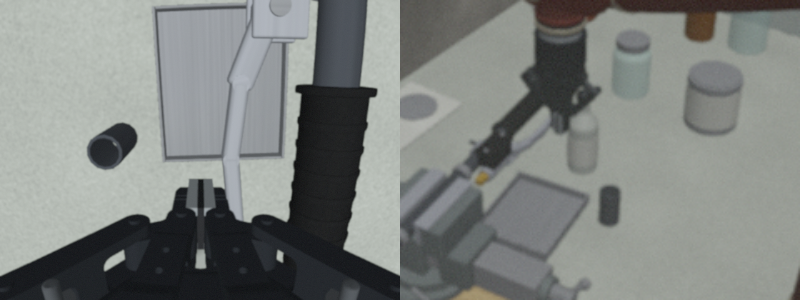

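The lever is at the stop again: its profile matches the first press, and the fingers are clear of the grip. I'll ease the push slightly and hand the job in.

```bash
python3 -m crank '[0,-0.3,0,0,0, 0,-0.6,0,0,0, 0,-0.6,0,0,0, 0,-0.6,0,0,0, 0,-0.6,0,0,0, 0,-0.6,0,0,0, 0,-0.6,0,0,0, 0,-0.6,0,0,0, 0,-0.6,0,0,0, 0,-0.6,0,0,0]'; python3 -c "
from h import *
print(order.job_done(),status.state()['contact_force'],status.state()['tool_pos'])"
```

```text
time: 16.75
tool_pos: [0.5605, -0.0961, 0.143]
tool_rot: [-0.002, 0.671, 0.741, -0.002]
contact_force: [-12.0, -2.5, 5.3]
gripper_width: -0.002
the job is handed in; nothing more can be done
the job is handed in; nothing more can be done
```

I pressed the brake lever in to its firm stop with the backs of the shut fingers. I then let it spring fully out, pressed it in again, and handed the job in at about 17 s while still holding it there.

- **At the stop:** On both presses the tool stopped moving at x ≈ 0.560 m while the push force rose from about 5 N to 12–14 N. I eased it to about 12 N before handing in. The lever's measured profile was the same both times.
- **Lever out between presses:** The tool backed about 15 mm clear of the lever, and contact force was close to zero. The lever was within about 1 mm of where it started.
- **Grip and bystanders:** The last pictures show the fingers clear of the grip. The tray, bottle, offcut, jar and tin look undisturbed. I didn't check the spanner or disc stack again, but the arm never went near them.
- **Not as expected:** Friction dragged the fingers sideways with up to about 7 N during each press, so I shifted them along with the lever. I didn't measure the 18 mm gap at the ball end directly, because I only measured the inner part of the lever while it was pressed.

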